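Slide the splined coupling hub onto the splined arbor

TASK

Put the bright coupling hub with the four-slot bore onto the upright splined stub on the blue base: turn it until its slots line up with the four teeth, then slide it fully down onto the shoulder and let go. Leave the dark blank hub, which has a plain round bore, where it stands.

Things in the scene. Friction and masses are not known exactly. Their poses are not given: they have to be found in the camera images.
- hub_center (a point): Centre of the loose bright aluminium coupling hub: octagonal prism 45 mm high, 54 mm across flats, 0.3 kg, standing on the bench, bore upright along its z. Through bore is cross-shaped: four slots 15 mm wide, out to 23.5 mm from the axis, along its own +x, -x, +y, -y. Outer flats face its x and y axes and the diagonals (grip every 45 deg); any of four yaws fits the stub.
- stub_seat (a point): Centre of the shoulder face (dark, 52 mm round, 20 mm above the bench) of the fixed steel stub; z up. Core 14 mm thick, cone tip 50 mm above the shoulder; four teeth 8 mm wide, out to 20 mm from the axis along own +x, -x, +y, -y, roof-shaped tops 38 mm above the shoulder. Hub play on it: 3.5 mm, 10 deg. Blue base plate 90 x 90 x 12 mm, edges along x and y.
- blank_center (a point): Centre (half-way up) of the loose dark steel blank hub, same outer shape and height as the bright one but with a plain round bore 29 mm wide, 0.35 kg; it does not fit over the teeth and stays where it is.
There are look-alikes about, which are no part of the job. Leave any pink look-alike of the part that bears hub_center alone.

How it is judged:
By the outcome, as a careful person would: the job done as asked, in the order asked, and still so for the second after the job is handed in, with the robot touching nothing.
It also fails if it takes over 35 s, if anything falls off the work surface, if the arm or the gripper's body presses on something with over 40 N, if the wrist force passes 120 N, or if a joint passes its speed limit or range.

ROBOT

A 7-joint arm with a two-finger parallel gripper is mounted at the origin on a cart in front of the work surface, level with it; the furniture and walls round the work are solid. World frame = base frame: x ahead of the robot, y to its left, z up, the work surface at z = 0. Lengths are in m, angles in rad, forces in N, time in s.
With the tool pointing down it reaches from about 0.4 to 0.875 m from the base axis. Payload 19.3 kg.
Tool frame: the origin (TCP) lies on the centre line of the jaws, within the pads' length; the fingertips stand 14 mm ahead of it and the grasp point (between the pads) lies 5 mm behind it; y points along the fingers, x is the direction in which the jaws open and shut, and the axes are right-handed (so a half turn about y gives the same grasp; the last joint's range is limited). The gripper opens to 85 mm and grips with 20 to 120 N. Pads are 22 mm wide; open, the fingers measure 114 mm over their backs; the gripper's body (76 mm by 85 mm) begins 54 mm behind the grasp point. The pads swing forward as they close: fully open they stand 13 mm farther back than shut.
Start: joints at [-1.397, 0.521, -0.036, 1.599, 0.021, 1.021, -0.113], TCP at [0.151, 0.607, 0.245] pointing down, gripper open.
Joint ranges: [-2.91, 2.91], [-0.3, 2.13], [-1.5, 1.42], [0.17, 2.43], [-1.26, 4.41], [0.16, 1.93], [-2.52, 2.52]. Speed limits (rad/s): [1.89, 1.89, 2.39, 2.39, 3.01, 3.01, 3.01].

INTERFACE

Orientations are given as [roll, pitch, yaw] about the fixed x, y, z axes, in that order (R = Rz(yaw) Ry(pitch) Rx(roll)).
In Python, from workcell import monitor, grab_frame, workorder gives the robot as it stands.
- The arm moves only by the tool drive_tool, never from a script. Its argument "steps" is one flat list of numbers, 5 for each row, row after row: the finger opening in mm, from 0 to 85.4, then the shift along the world's x, y, z in mm, then the turn about the world's z in degrees. In form: [fingers, tx, ty, tz, twist, fingers, tx, ty, tz, twist, ...]. A call has exactly 5 rows; each row shifts and turns the commanded pose from where the row before left it; what a row does not reach is not made up. A row lasts 1/12 s, in which the tool goes at most 41.7 mm and 7.16 degrees, less where a joint would pass 70% of its speed; a pose out of reach is approached as far as the arm can. A call is refused whole if a number of a shift passes 41.7 or a number of a turn 7.16, either way. A call with a gripper value outside its range is refused whole. The fingers move at their own pace and stop on an object; "grip_force" is the grip in N (left out, the last holds). Time passes only in rows, so rows that do not move let the fingers close, or fill a call up. It gives the time, the measured TCP pose, the force and the opening at its end, in the units of the state.
- monitor.observe(): the state, without advancing time (a new reading comes with each control period).
- grab_frame(name): name is "scene" or "side" or "wrist"; returns a dict with "frame" (400x640x3 uint8, red, green, blue), "vertical_fov" (degrees; the focal length in pixels is half the picture's height over the tangent of half this angle, whatever the lens; pixels are square), "cx", "cy" (the principal point, pixels), "xyz" and "orientation" of the camera in the world. Camera axes: x right, y down, z forward; pixel columns grow to the right and rows downward; lengths in m; the calibration is good to about 2 mm. A picture is of the moment at which its call begins. There is no depth.
- workorder.job_done(): hands the job in, once; it reports no verdict.
The state is a dict: "clock": time; "qpos": joint angles; "qd": joint speeds; "joint_efforts": joint torques, N m; "position": TCP position; "tool_rot": TCP orientation; "force": force on the tool from outside, world axes, zero at the start; "moment": the same for the moment, N m; "grip_width": finger opening in m.
Only numpy, scipy, OpenCV 4.12 (cv2) and the standard library are available. Lean on these libraries where they do the work, as an engineer would, in place of code of your own. Each camera call takes 0.05 s, during which the arm holds its last target. There are 200 camera calls.

## Working session

There is one attempt and no reset: what is moved stays moved. The work goes in short steps, Python scripts to look and compute and a tool call to move; the robot and the scene stay as the last step left them, time stands still between calls to the robot, and variables do not carry over. Pictures are saved under pics/ and viewed, about 8 in all and at most 12, crops included, and the job is handed in when it is done.

Besides the shell and the picture viewer there is one more tool, called after ">>>" by a JSON object that holds its "api" and its "payload", one argument or row to a line. drive_tool: Moves the arm, as the interface text tells. Its arguments: {"type":"object","properties":{"steps":{"type":"array"},"grip_force":{"type":"number"}},"required":["steps"]}

```bash
mkdir -p pics; cat > h.py <<'E'
import numpy as np, cv2
from workcell import monitor, grab_frame, workorder
from scipy.spatial.transform import Rotation as R
def snap(n,f):
    d=grab_frame(n); cv2.imwrite('pics/'+f,d['frame'][:,:,::-1]); np.savez('pics/'+f+'.npz',**{k:v for k,v in d.items()}); return d
def cam(d):
    o=np.array(d['orientation'],float); 
    M=o if o.shape==(3,3) else (R.from_euler('xyz',o).as_matrix() if o.size==3 else R.from_quat(o).as_matrix())
    f=200/np.tan(np.radians(float(d['vertical_fov']))/2)
    return np.array(d['xyz'],float),M,f,float(d['cx']),float(d['cy'])
def ray(d,u,v,z):
    p,M,f,cx,cy=cam(d); r=M@np.array([(u-cx)/f,(v-cy)/f,1]); return p+r*(z-p[2])/r[2]
def proj(d,X):
    p,M,f,cx,cy=cam(d); q=(np.atleast_2d(X)-p)@M; return q[:,:2]/q[:,2:]*f+[cx,cy]
E
python3 - <<'E'
from h import *
for n in ['scene','side','wrist']:
    d=snap(n,n+'0.png'); print(n,d['vertical_fov'],d['cx'],d['cy'],d['xyz'],d['orientation'],[k for k in d])
s=monitor.observe(); print(s)
a=[cv2.imread(f'pics/{n}0.png') for n in ['scene','side']]
E
```

```text
scene 56.40051310415245 319.98661504023363 195.22428284850895 [ 0.02960826 -0.77362263  0.5440814 ] [-2.12156797  0.02599381 -0.60378386] ['frame', 'vertical_fov', 'cx', 'cy', 'xyz', 'orientation']
side 51.74478809980291 317.44008188635627 199.1258562129272 [0.42288575 0.67190118 0.74846512] [-2.32730259  0.00724296 -3.09698475] ['frame', 'vertical_fov', 'cx', 'cy', 'xyz', 'orientation']
wrist 63.70182551971599 317.97350734325875 199.69241373720197 [0.08304254 0.62280334 0.37332086] [2.86511496e+00 1.42939292e-03 1.32654068e+00] ['frame', 'vertical_fov', 'cx', 'cy', 'xyz', 'orientation']
{'clock': 0.15, 'qpos': array([-1.39718811,  0.52188256, -0.03629171,  1.59985313,  0.02120008,
        1.02107777, -0.11281877]), 'qd': array([ 0.0009466 , -0.00326956,  0.00123617, -0.00211275, -0.00030922,
        0.0002298 ,  0.0013366 ]), 'joint_efforts': array([ 2.07827674e-03, -9.27389002e+01,  1.98081203e+00, -3.70050681e+01,
        1.80305215e-02,  6.56772885e-03, -1.64615483e-05]), 'position': array([0.15086726, 0.6062863 , 0.2448635 ]), 'tool_rot': array([-1.57086872e+00,  8.32898364e-04,  1.32692564e+00]), 'force': array([-0.23253762, -0.22692395, -0.31783403]), 'moment': array([-0.0089109 , -0.04478092, -0.01814521]), 'grip_width': 0.08552026660895669}
```

View pics/scene0.png

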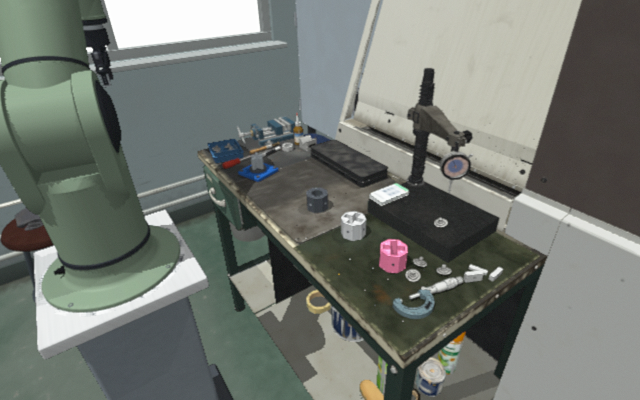

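View pics/side0.png

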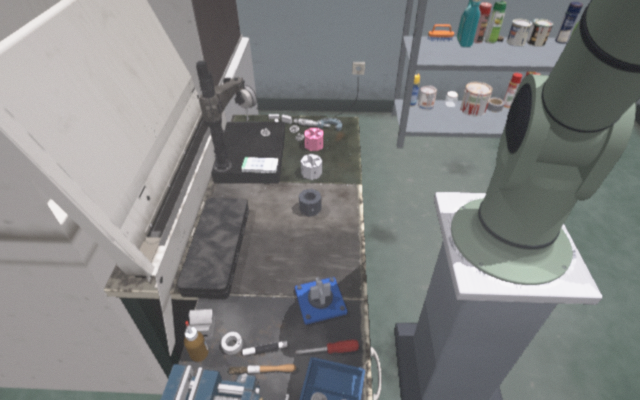

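The scene view shows the bright hub at (353,225), blank (317,200), pink (392,256) and stub on blue base (258,165). In the side view the hub is at (311,165), blank (310,201) and stub (320,298). Next I'll enlarge and measure.

```bash
python3 - <<'E'
from h import *
S=dict(np.load('pics/side0.png.npz'));C=dict(np.load('pics/scene0.png.npz'))
def crop(d,u,v,w,h,k): return cv2.resize(d['frame'][v:v+h,u:u+w,::-1],None,fx=k,fy=k,interpolation=cv2.INTER_CUBIC)
a=np.hstack([crop(S,286,142,50,37,8),crop(C,328,202,50,37,8)])
b=np.hstack([crop(S,285,268,72,54,400/72)[:300,:400],crop(C,226,140,72,54,400/72)[:300,:400]])
cv2.imwrite('pics/m.png',np.vstack([a,b]))
for n,u,v,d,z in [('hub',311.5,160,S,.045),('hub',353,219,C,.045),('blank',310.5,195,S,.045),('blank',317,193,C,.045),('stub',319,279,S,.07),('stub',258,153,C,.07),('pink',314,133,S,.045)]: print(n,ray(d,u,v,z))
E
```

```text
hub [ 0.48464355 -0.2292504   0.045     ]
hub [ 0.48183498 -0.22932922  0.045     ]
blank [ 0.47931227 -0.08692806  0.045     ]
blank [ 0.4805194  -0.08339956  0.045     ]
stub [0.44643087 0.18505654 0.07      ]
stub [0.44659712 0.18129077 0.07      ]
pink [ 0.48437128 -0.3602833   0.045     ]
```

View pics/m.png

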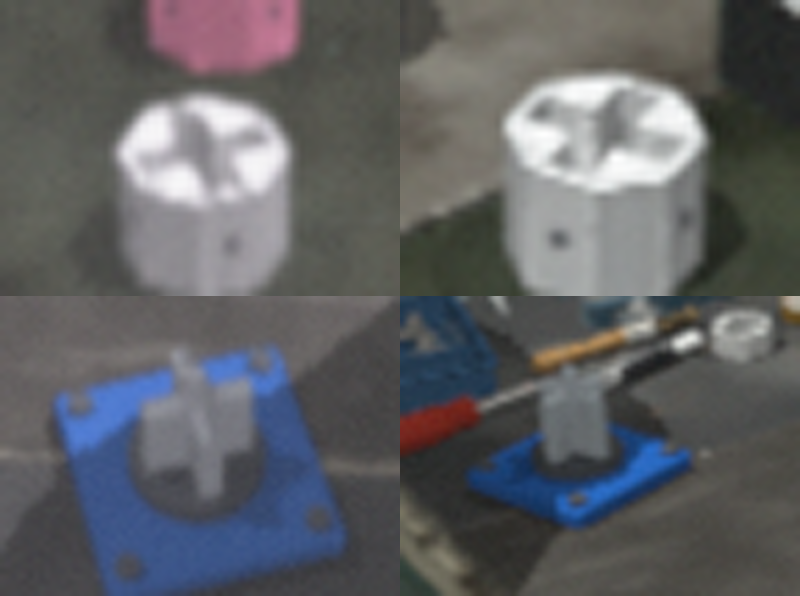

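The two cameras agree to about 3 mm: hub ≈ (0.483, -0.229), stub ≈ (0.446, 0.183). I'll move toward the stub first and look with the wrist camera on the way.

>>> {"api": "drive_tool", "payload": {
  "steps": [85,18,-24,0,0,85,18,-24,0,0,85,18,-24,0,0,85,18,-24,0,0,85,18,-24,0,0]
}}

```text
clock: 0.57
position: [0.2415, 0.4851, 0.2451]
tool_rot: [-1.571, 0.0, 1.327]
force: [-0.3, 0.4, 1.1]
grip_width: 0.0851
```

>>> {"api": "drive_tool", "payload": {
  "steps": [85,18,-24,0,0,85,18,-24,0,0,85,18,-24,0,0,85,18,-24,0,0,85,18,-24,0,0]
}}

```text
clock: 0.98
position: [0.3315, 0.3651, 0.2453]
tool_rot: [-1.571, 0.0, 1.327]
force: [0.9, 0.7, -0.3]
grip_width: 0.0848
```

>>> {"api": "drive_tool", "payload": {
  "steps": [85,18,-24,0,0,85,18,-24,0,0,85,18,-24,0,0,85,18,-24,0,0,85,0,0,0,0]
}}

```text
clock: 1.4
position: [0.4058, 0.2658, 0.2454]
tool_rot: [-1.572, 0.001, 1.321]
force: [-0.3, -1.4, -0.4]
grip_width: 0.085
```

```bash
python3 - <<'E'
from h import *
d=snap('wrist','w1.png'); s=monitor.observe(); print(s['clock'],s['position'],s['tool_rot'],s['qpos'],d['xyz'],d['orientation'],proj(d,[.446,.183,.02]))
E
```

```text
1.45 [0.40433895 0.26809077 0.24527558] [-1.57125868e+00  6.05503206e-04  1.32255722e+00] [-0.76897619  0.30051598  0.07528759  1.96184251 -0.0279352   0.88044714
  0.64330346] [0.33798937 0.28281591 0.37378534] [2.86384336e+00 1.69385476e-03 1.32054056e+00] [[258.55978055 223.13835147]]
```

View pics/w1.png

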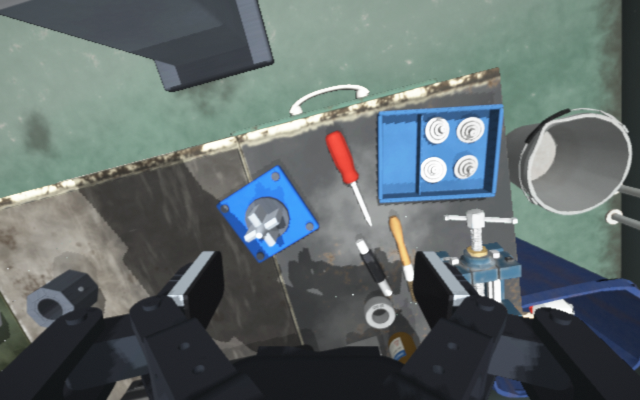

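The wrist view shows the stub and blue base clearly: corners near (218,207), (281,165), (319,218), (263,262), teeth near (263,228). I'll rectify the base outline to get its centre and yaw.

```bash
cat >> h.py <<'E'
def rectify(d,c,z,half=.08,k=4000):
    "top view of plane z round c; pixel (i,j)-> x=c0-half+i/k , y=c1-half+j/k"
    n=int(2*half*k); w=np.array([[c[0]-half,c[1]-half,z],[c[0]+half,c[1]-half,z],[c[0]+half,c[1]+half,z],[c[0]-half,c[1]+half,z]])
    H=cv2.getPerspectiveTransform(proj(d,w).astype(np.float32),np.float32([[0,0],[n,0],[n,n],[0,n]]))
    return cv2.warpPerspective(d['frame'][:,:,::-1],H,(n,n),flags=cv2.INTER_CUBIC)
E
python3 - <<'E'
from h import *
d=dict(np.load('pics/w1.png.npz')); c=(.446,.183)
im=rectify(d,c,.012); hsv=cv2.cvtColor(im,cv2.COLOR_BGR2HSV)
m=cv2.inRange(hsv,(100,130,60),(125,255,255)); m=cv2.morphologyEx(m,cv2.MORPH_OPEN,np.ones((9,9)))
cs=cv2.findContours(m,cv2.RETR_EXTERNAL,2)[0]; k=max(cs,key=cv2.contourArea); r=cv2.minAreaRect(k)
print('base centre',[c[i]-.08+r[0][i]/4000 for i in (0,1)],'size mm',np.array(r[1])/4,'yaw',r[2])
cv2.drawContours(im,[np.int32(cv2.boxPoints(r))],0,(0,255,0),1)
im2=rectify(d,c,.058)
cv2.imwrite('pics/r1.png',cv2.resize(np.hstack([im,im2]),(800,400)))
E
```

```text
base centre [0.44230987548828127, 0.1943271026611328] size mm [90.45475769 90.73569489] yaw 18.079814910888672
```

View pics/r1.png

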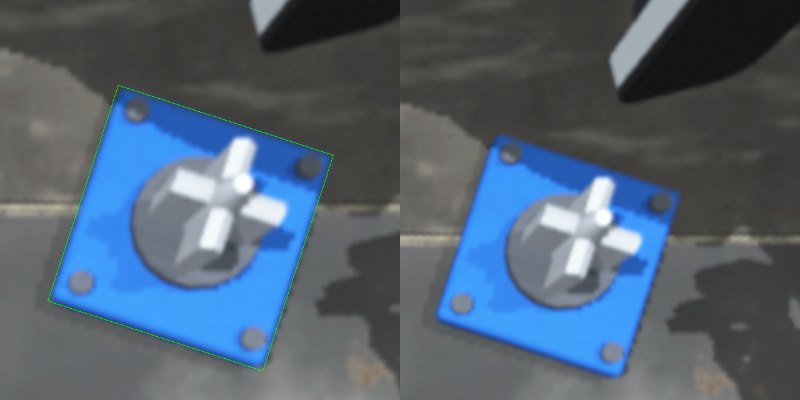

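>>> {"api": "drive_tool", "payload": {
  "steps": [85,5,-30,0,0,85,5,-30,0,0,85,5,-30,0,0,85,5,-30,0,0,85,5,-30,0,0]
}}

```text
clock: 1.87
position: [0.4276, 0.1199, 0.2453]
tool_rot: [-1.571, -0.0, 1.328]
force: [2.0, 0.4, 0.0]
grip_width: 0.085
```

>>> {"api": "drive_tool", "payload": {
  "steps": [85,5,-30,0,0,85,5,-30,0,0,85,5,-30,0,0,85,5,-30,0,0,85,5,-30,0,0]
}}

```text
clock: 2.28
position: [0.4529, -0.0301, 0.2453]
tool_rot: [-1.571, -0.0, 1.328]
force: [0.3, 0.2, 0.1]
grip_width: 0.0851
```

>>> {"api": "drive_tool", "payload": {
  "steps": [85,5,-30,0,0,85,5,-30,0,0,85,5,-30,0,0,85,0,0,0,0,85,0,0,0,0]
}}

```text
clock: 2.7
position: [0.4679, -0.1202, 0.2451]
tool_rot: [-1.57, 0.0, 1.325]
force: [-0.1, -0.2, -0.3]
grip_width: 0.0848
```

```bash
python3 - <<'E'
from h import *
d=snap('wrist','w2.png'); s=monitor.observe(); print(s['clock'],s['position'],s['tool_rot'],s['qpos'],proj(d,[.483,-.229,.045]))
im=rectify(d,(.483,-.229),.045,.05,8000)
cv2.imwrite('pics/r2.png',np.hstack([cv2.resize(d['frame'][:,:,::-1],(0,0),fx=.625,fy=.625),np.pad(cv2.resize(im,(250,250)),((0,0),(0,0),(0,0)))]))
cv2.imwrite('pics/r2b.png',cv2.resize(im,(600,600)))
E
```

```text
2.75 [ 0.46787261 -0.11894267  0.24503963] [-1.57017439e+00 -1.79359871e-04  1.32688491e+00] [-0.09254398  0.30504735  0.27231627  1.9749349  -0.10568539  0.87556364
  1.56255441] [[223.86111063 215.58863817]]
```

View pics/r2.png

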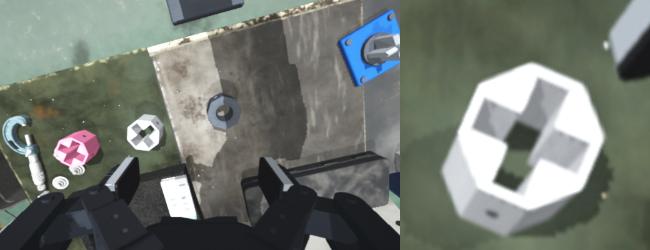

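```bash
python3 - <<'E'
from h import *
S=dict(np.load('pics/side0.png.npz'));C=dict(np.load('pics/scene0.png.npz'));W=dict(np.load('pics/w1.png.npz'));W2=dict(np.load('pics/w2.png.npz'))
P=[.4425,.1945,.07]
for n,d in [('S',S),('C',C),('W',W),('W2',W2)]: print(n,proj(d,[P,[.4425,.1945,.012]]).round(1).tolist())
for n,d in [('S',S),('C',C),('W2',W2)]:
  c=(.4425,.1945); im=rectify(d,c,.012); hsv=cv2.cvtColor(im,cv2.COLOR_BGR2HSV)
  m=cv2.inRange(hsv,(100,130,40),(125,255,255)); m=cv2.morphologyEx(m,cv2.MORPH_OPEN,np.ones((9,9)))
  k=max(cv2.findContours(m,cv2.RETR_EXTERNAL,2)[0],key=cv2.contourArea); r=cv2.minAreaRect(k)
  print(n,[round(c[i]-.08+r[0][i]/4000,4) for i in (0,1)],np.array(r[1])/4,r[2])
# hub top: white mask at z=.045
c=(.483,-.229)
for n,d in [('W2',W2),('S',S),('C',C)]:
  im=rectify(d,c,.045,.05,8000); m=cv2.inRange(cv2.cvtColor(im,cv2.COLOR_BGR2HSV),(0,0,225 if n=='W2' else 215),(180,60,255))
  m=cv2.morphologyEx(m,cv2.MORPH_OPEN,np.ones((7,7))); k=max(cv2.findContours(m,cv2.RETR_EXTERNAL,2)[0],key=cv2.contourArea); h=cv2.convexHull(k)
  M=cv2.moments(h); print(n,'hub',round(c[0]-.05+M['m10']/M['m00']/8000,4),round(c[1]-.05+M['m01']/M['m00']/8000,4),'equiv area mm2',M['m00']/64,'want',54**2*.8284)
  cv2.drawContours(im,[h],0,(0,255,0),2); cv2.imwrite(f'pics/hub{n}.png',im)
  if n=='W2':
    poly=cv2.approxPolyDP(h,12,True)[:,0]/8; e=np.roll(poly,-1,0)-poly
    print([(round(float(np.hypot(*v)),1),round(float(np.degrees(np.arctan2(v[1],v[0])))%45,1)) for v in e])
E
```

```text
S [[320.8, 283.0], [320.8, 299.5]]
C [[254.8, 151.9], [257.0, 168.9]]
W [[259.5, 234.3], [268.2, 215.9]]
W2 [[658.4, 71.2], [602.4, 77.3]]
S [0.4446, 0.1931] [88.93668365 91.26282501] 18.19916343688965
C [0.4399, 0.184] [104.60503387 103.69529724] 17.35402488708496
W2 [0.4432, 0.1894] [91.11468506 94.79819489] 18.225074768066406
W2 hub 0.4849 -0.2243 equiv area mm2 2472.4453125 want 2415.6144
[(22.4, 23.7), (23.0, 25.3), (21.8, 24.8), (22.5, 25.2), (22.7, 24.4), (20.8, 26.0), (22.8, 22.9), (22.0, 23.7)]
S hub 0.5002 -0.2228 equiv area mm2 811.859375 want 2415.6144
C hub 0.4882 -0.239 equiv area mm2 955.4609375 want 2415.6144
```

View pics/hubW2.png

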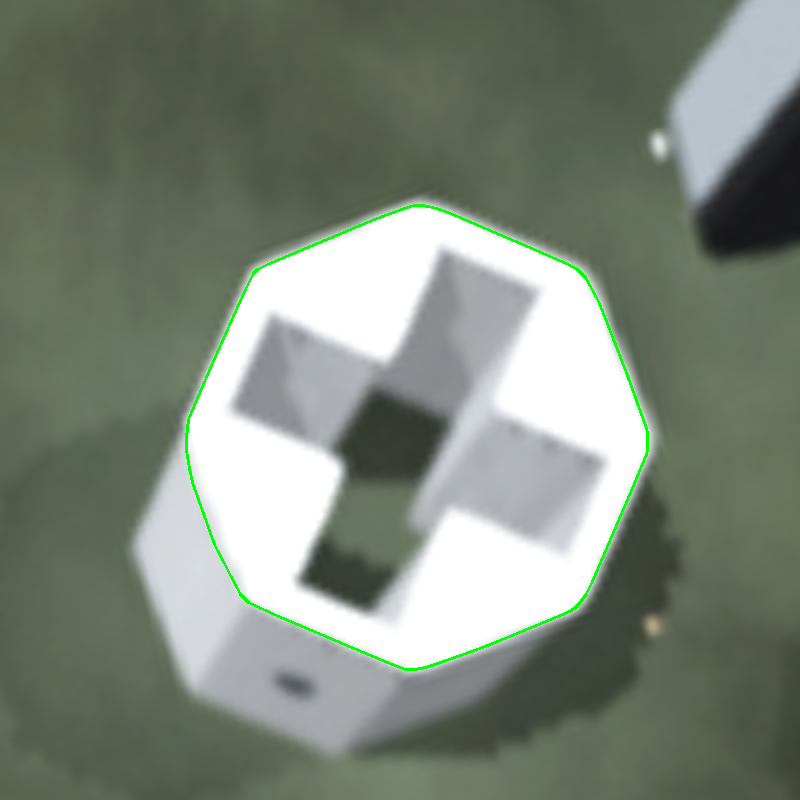

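The wrist view of the hub gives an outline area of 2472 mm² against the 2416 nominal, so the measurement holds: centre ≈ (0.485, -0.225), slot yaw ≈ 24° mod 90. The stub's yaw is 18°. I'll move over the hub, twist -7° to meet the flats at 69°, and look again from lower down.

>>> {"api": "drive_tool", "payload": {
  "steps": [85,4,-27,0,-1.5,85,4,-27,0,-1.5,85,4,-27,0,-2,85,4,-25,0,-2,85,0,0,-30,0]
}}

```text
clock: 3.17
position: [0.4864, -0.2293, 0.2188]
tool_rot: [-1.579, 0.001, 1.2]
force: [0.7, -0.9, -1.3]
grip_width: 0.085
```

>>> {"api": "drive_tool", "payload": {
  "steps": [85,0,0,-30,0,85,0,0,-30,0,85,0,0,-20,0,85,0,0,0,0,85,0,0,0,0]
}}

```text
clock: 3.58
position: [0.4839, -0.2242, 0.1351]
tool_rot: [-1.569, -0.0, 1.206]
force: [1.2, 0.1, 0.5]
grip_width: 0.0849
```

```bash
python3 - <<'E'
from h import *
grab_frame('wrist');d=snap('wrist','w3.png'); s=monitor.observe(); print(s['clock'],s['position'],s['tool_rot'],s['qpos'],d['xyz'])
c=(.484,-.226); im=rectify(d,c,.045,.05,8000)
m=cv2.inRange(cv2.cvtColor(im,cv2.COLOR_BGR2HSV),(0,0,225),(180,60,255))
m=cv2.morphologyEx(m,cv2.MORPH_OPEN,np.ones((7,7))); k=max(cv2.findContours(m,cv2.RETR_EXTERNAL,2)[0],key=cv2.contourArea); h=cv2.convexHull(k)
M=cv2.moments(h); print('hub',c[0]-.05+M['m10']/M['m00']/8000,c[1]-.05+M['m01']/M['m00']/8000,M['m00']/64)
poly=cv2.approxPolyDP(h,12,True)[:,0]/8; e=np.roll(poly,-1,0)-poly
print([(round(float(np.hypot(*v)),1),round(float(np.degrees(np.arctan2(v[1],v[0])))%45,1)) for v in e])
cv2.drawContours(im,[h],0,(0,255,0),2); cv2.imwrite('pics/w3r.png',np.hstack([cv2.resize(d['frame'][:,:,::-1],(480,300)),cv2.resize(im,(300,300))]))
E
```

```text
3.6833 [ 0.48474749 -0.22507571  0.13665951] [-1.57237464e+00 -2.49843802e-04  1.20573381e+00] [ 0.12537939  0.54618089  0.27130897  1.94606885 -0.22459993  0.67652687
  1.74054693] [ 0.41913005 -0.20032906  0.26466319]
hub 0.48509244441817595 -0.2249605102015823 2445.3671875
[(21.5, 24.0), (22.9, 24.6), (21.1, 24.1), (22.7, 23.7), (22.6, 23.9), (21.8, 24.5), (22.7, 24.7), (22.2, 24.9)]
```

View pics/w3r.png

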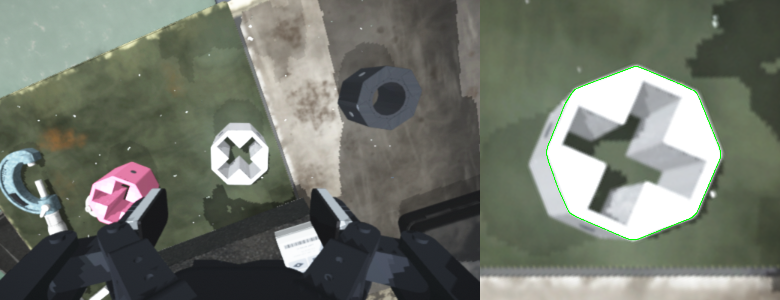

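Hub at (0.485, -0.225), yaw 24.3°. The TCP is already over it at yaw 69.1°. I'll go down and grip.

>>> {"api": "drive_tool", "payload": {
  "steps": [85,0,0,-25,0,85,0,0,-25,0,85,0,0,-25,0,85,0,0,-20,0,85,0,0,-12,0],
  "grip_force": 50
}}

```text
clock: 4.1
position: [0.4843, -0.2251, 0.0279]
tool_rot: [-1.571, -0.0, 1.205]
force: [-0.3, 0.6, 0.2]
grip_width: 0.085
```

>>> {"api": "drive_tool", "payload": {
  "steps": [85,0,0,-5,0,85,0,0,0,0,50,0,0,0,0,40,0,0,0,0,40,0,0,0,0]
}}

```text
clock: 4.52
position: [0.4846, -0.2256, 0.0246]
tool_rot: [-1.573, -0.0, 1.205]
force: [-6.8, 2.8, 22.6]
grip_width: 0.0531
```

>>> {"api": "drive_tool", "payload": {
  "steps": [40,0,0,0,0,40,0,0,0,0,40,0,0,0,0,40,0,0,0,0,40,0,0,0,0]
}}

```text
clock: 4.93
position: [0.4846, -0.2256, 0.0246]
tool_rot: [-1.573, -0.0, 1.205]
force: [-1.5, 1.4, 14.5]
grip_width: 0.053
```

The grip reads 53 mm against 54 nominal, so it holds. I'll lift and carry, twisting -6° on the way, and stop beyond the stub so the wrist camera sees it.

>>> {"api": "drive_tool", "payload": {
  "steps": [40,0,0,15,0,40,0,0,25,0,40,0,0,30,0,40,0,0,30,0,40,0,0,20,0]
}}

```text
clock: 5.35
position: [0.4843, -0.2258, 0.1463]
tool_rot: [-1.573, -0.0, 1.204]
force: [1.0, 0.1, -4.4]
grip_width: 0.0533
```

>>> {"api": "drive_tool", "payload": {
  "steps": [40,1,15,0,-1,40,1,25,0,-1,40,1,30,0,-1,40,1,30,0,-1,40,1,30,0,-1]
}}

```text
clock: 5.77
position: [0.4887, -0.0942, 0.1439]
tool_rot: [-1.571, -0.0, 1.116]
force: [0.7, -0.7, -3.7]
grip_width: 0.0537
```

>>> {"api": "drive_tool", "payload": {
  "steps": [40,1,30,0,-1,40,1,30,0,0,40,1,30,0,0,40,1,30,0,0,40,1,30,0,0]
}}

```text
clock: 6.18
position: [0.4937, 0.0561, 0.1439]
tool_rot: [-1.571, -0.001, 1.1]
force: [1.1, -1.0, -3.2]
grip_width: 0.0535
```

>>> {"api": "drive_tool", "payload": {
  "steps": [40,1,30,0,0,40,1,30,0,0,40,1,30,0,0,40,1,30,0,0,40,1,16,0,0]
}}

```text
clock: 6.6
position: [0.4984, 0.1944, 0.1438]
tool_rot: [-1.57, -0.002, 1.103]
force: [-0.6, 0.6, -2.6]
grip_width: 0.0533
```

>>> {"api": "drive_tool", "payload": {
  "steps": [40,0,0,0,0,40,0,0,0,0,40,0,0,0,0,40,0,0,0,0,40,0,0,0,0]
}}

```text
clock: 7.02
position: [0.499, 0.1895, 0.1435]
tool_rot: [-1.571, 0.0, 1.099]
force: [0.3, 0.0, -3.1]
grip_width: 0.0532
```

```bash
python3 - <<'E'
from h import *
d=snap('wrist','w4.png'); s=monitor.observe(); print(s['clock'],s['position'],np.degrees(s['tool_rot']),s['qpos'],s['grip_width'])
c=(.4425,.194); im=rectify(d,c,.012); hsv=cv2.cvtColor(im,cv2.COLOR_BGR2HSV)
m=cv2.inRange(hsv,(100,130,40),(125,255,255)); m=cv2.morphologyEx(m,cv2.MORPH_OPEN,np.ones((9,9)))
k=max(cv2.findContours(m,cv2.RETR_EXTERNAL,2)[0],key=cv2.contourArea); r=cv2.minAreaRect(k)
print([round(c[i]-.08+r[0][i]/4000,4) for i in (0,1)],np.array(r[1])/4,r[2])
cv2.drawContours(im,[np.int32(cv2.boxPoints(r))],0,(0,255,0),1)
cv2.imwrite('pics/r4.png',np.hstack([cv2.resize(d['frame'][:,:,::-1],(480,300)),cv2.resize(im,(300,300))]))
E
```

```text
7.0667 [0.4990082  0.18968869 0.14345166] [-9.00059316e+01  5.33461106e-04  6.29602098e+01] [-0.7128144   0.54231481  0.32658277  1.94408571 -0.26114983  0.69574483
  0.87072968] 0.05349872430540942
[0.4437, 0.1931] [89.50107574 89.26509094] 18.068456649780273
```

View pics/r4.png

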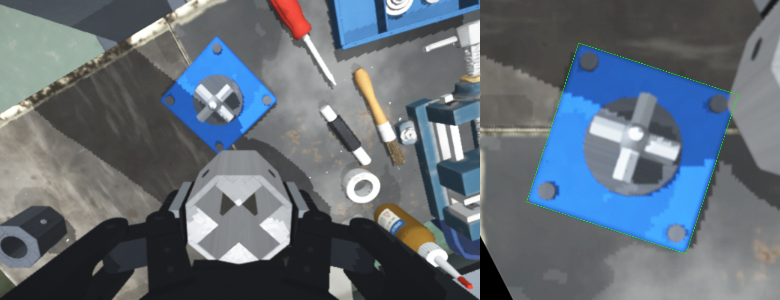

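The base reads (0.4437, 0.1931), yaw 18.1°, sides 89.4 mm, and agrees with the side camera. Now I'll check where the hub sits in the jaws from the same picture.

```bash
python3 - <<'E'
from h import *
d=dict(np.load('pics/w4.png.npz')); c=(.499,.1897); im=rectify(d,c,.1640,.05,8000)
g=cv2.cvtColor(im,cv2.COLOR_BGR2HSV); o=im.copy()
# predicted octagon + slots, TCP-centred
a=np.radians(18.0)
def P(r,t): return [(400+8*r*np.cos(t)),(400+8*r*np.sin(t))]
oc=np.int32([P(27/np.cos(np.pi/8),a+np.pi/8+i*np.pi/4) for i in range(8)]); cv2.polylines(o,[oc],True,(0,255,0),1)
for i in range(4):
    t=a+i*np.pi/2; u=np.array([np.cos(t),np.sin(t)]);v=np.array([-u[1],u[0]])
    cv2.polylines(o,[np.int32([400+8*(7.5*v+7.5*u),400+8*(7.5*v+23.5*u),400+8*(-7.5*v+23.5*u),400+8*(-7.5*v+7.5*u)])],False,(0,0,255),1)
cv2.imwrite('pics/r5.png',cv2.resize(o,(600,600)))
E
```

```text
(no output)
```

View pics/r5.png

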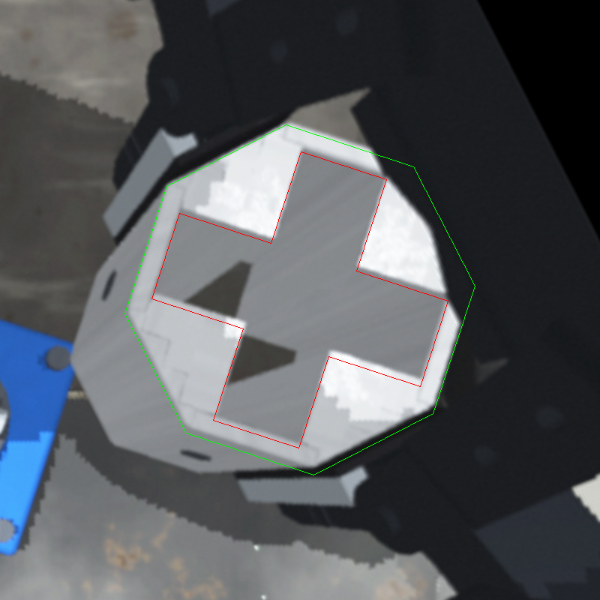

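The predicted outline and slots overlay the hub to within 1 mm, so it is centred in the jaws at 18°. Next: shift over the stub (-55, +3.5), settle, and descend with a force check.

>>> {"api": "drive_tool", "payload": {
  "steps": [40,-20,1.5,0,0,40,-20,1,0,0,40,-15,1,0,0,40,0,0,0,0,40,0,0,0,0]
}}

```text
clock: 7.48
position: [0.4438, 0.1939, 0.1436]
tool_rot: [-1.571, -0.0, 1.1]
force: [1.4, -0.4, -2.4]
grip_width: 0.0533
```

>>> {"api": "drive_tool", "payload": {
  "steps": [40,0,0,-12,0,40,0,0,-12,0,40,0,0,-12,0,40,0,0,-10,0,40,0,0,0,0]
}}

```text
clock: 7.9
position: [0.4439, 0.1934, 0.0958]
tool_rot: [-1.57, 0.002, 1.099]
force: [-0.8, -0.2, -3.6]
grip_width: 0.0534
```

>>> {"api": "drive_tool", "payload": {
  "steps": [40,0,0,-6,0,40,0,0,-6,0,40,0,0,-4,0,40,0,0,-4,0,40,0,0,0,0]
}}

```text
clock: 8.32
position: [0.4437, 0.1939, 0.0767]
tool_rot: [-1.57, 0.001, 1.1]
force: [-0.5, -0.1, -3.7]
grip_width: 0.0532
```

The hub's bottom is about 6 mm below the tooth tops with no contact force, so I'll carry on down.

>>> {"api": "drive_tool", "payload": {
  "steps": [40,0,0,-7,0,40,0,0,-7,0,40,0,0,-7,0,40,0,0,-4,0,40,0,0,-3,0]
}}

```text
clock: 8.73
position: [0.4437, 0.1938, 0.0485]
tool_rot: [-1.57, 0.001, 1.1]
force: [0.4, -0.1, -3.5]
grip_width: 0.0532
```

>>> {"api": "drive_tool", "payload": {
  "steps": [40,0,0,-1,0,40,0,0,-1,0,40,0,0,-1,0,40,0,0,-0.5,0,40,0,0,0,0]
}}

```text
clock: 9.15
position: [0.444, 0.194, 0.0459]
tool_rot: [-1.571, -0.0, 1.1]
force: [-0.2, -0.0, -2.7]
grip_width: 0.0535
```

>>> {"api": "drive_tool", "payload": {
  "steps": [40,0,0,-0.5,0,40,0,0,-0.5,0,40,0,0,-0.5,0,40,0,0,0,0,40,0,0,0,0]
}}

```text
clock: 9.57
position: [0.4439, 0.1941, 0.0446]
tool_rot: [-1.571, -0.0, 1.1]
force: [-2.4, -1.0, 6.1]
grip_width: 0.0534
```

Contact came at exactly the expected height: TCP z 0.0446, force up 9 N. I'll open and retreat straight up.

>>> {"api": "drive_tool", "payload": {
  "steps": [60,0,0,0,0,70,0,0,0,0,85,0,0,0,0,85,0,0,0,0,85,0,0,0,0]
}}

```text
clock: 9.98
position: [0.4439, 0.194, 0.0443]
tool_rot: [-1.571, -0.0, 1.1]
force: [0.3, 0.1, 0.1]
grip_width: 0.0849
```

>>> {"api": "drive_tool", "payload": {
  "steps": [85,0,0,15,0,85,0,0,25,0,85,0,0,30,0,85,0,0,30,0,85,0,0,30,0]
}}

```text
clock: 10.4
position: [0.4436, 0.1937, 0.1756]
tool_rot: [-1.571, 0.0, 1.1]
force: [0.3, 0.0, 0.6]
grip_width: 0.0853
```

>>> {"api": "drive_tool", "payload": {
  "steps": [85,20,0,10,0,85,20,0,0,0,85,15,0,0,0,85,0,0,0,0,85,0,0,0,0]
}}

```text
clock: 10.82
position: [0.4989, 0.1937, 0.184]
tool_rot: [-1.571, 0.001, 1.099]
force: [-0.1, 0.5, 0.0]
grip_width: 0.085
```

```bash
python3 - <<'E'
from h import *
d=snap('wrist','w6.png'); S=snap('side','s6.png'); s=monitor.observe(); print(s['clock'],s['position'],s['force'])
c=(.4439,.1935); o=rectify(d,c,.065,.05,8000); 
a=np.radians(18.0)
oc=np.int32([[400+8*27/np.cos(np.pi/8)*f(a+np.pi/8+i*np.pi/4) for f in (np.cos,np.sin)] for i in range(8)]); cv2.polylines(o,[oc],True,(0,255,0),1)
cv2.imwrite('pics/r6.png',np.hstack([cv2.resize(o,(400,400)),cv2.resize(S['frame'][110:330,260:370,::-1],(200,400)),]))
E
```

```text
10.9167 [0.49808196 0.1938648  0.18398787] [-0.25349909  0.83476443 -0.29275783]
```

View pics/r6.png

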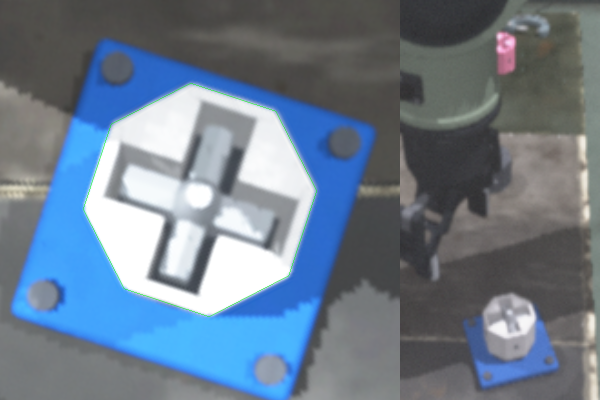

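The hub is seated. Its top outline matches the prediction for z = 65 mm, all four teeth show in the slots, and the arm is clear. I'll hand it in.

```bash
python3 -c "
from h import *
print(workorder.job_done())"
```

```text
the job is handed in; nothing more can be done
None
```

The bright hub is on the stub, fully seated and released, and I handed the job in at about 11 s of the 35 s allowed.

- **What I did:** I gripped the hub on its flats, lifted it, turned it 6° to the stub's 18° and lowered it over the teeth until it touched the shoulder.
- **Seating:** Contact came at TCP z = 44.6 mm, the height expected for a hub resting on the shoulder. The force there changed by only about 9 N.
- **Last pictures:** The hub's top outline matches the one drawn for a seated height of 65 mm, and all four teeth show inside the slots. The gripper is open and well clear, with no force on the tool.
- **Blank and pink hubs:** I never touched either. The last side view shows the pink hub, but the arm hid the blank, so I did not see the blank again after the carry.
- **One disagreement:** My first estimate of the stub from the two fixed cameras was about 10 mm off in y. The side camera's base outline and two close wrist views then agreed to about 2 mm, and I used those.

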